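# Index the hub plate to its red mark by flicking the star wheel

## Task

Bring the hub plate on the bench index fixture round for its next hole: with a fingertip, flick the edge of the blue star wheel round anticlockwise, letting it settle in each click, until its red lobe stands at the brass pointer, and do not let it run past the pointer. Work gently: grip nothing, do not lift the fixture or shove it along the bench, and leave the other things on the bench where they are.

Things in the scene. Friction and masses are not known exactly. Their poses are not given: they have to be found in the camera images.
- wheel (a joint): star wheel angle, rad, anticlockwise from above; 0 = red lobe at pointer. A sprung ball rests it at every multiple of 1.047 (a click, 1/6 turn). Starts resting at -2.09, -3.14 or -4.19, so turn it anticlockwise; a stop at -5.13 bars the other way round. Needs 2 to 3 N at a lobe; past half a click it snaps on by itself to the next click and stays, not coasting farther.
- wheel_center (a point): on the wheel axis, 39 mm above the bench, axes as the fixture. Blue disc 80 mm across, six lobes 60 degrees apart, each 11 mm wide, round-ended, reaching 66 mm from the axis; all 30 to 48 mm above the bench, clear of the base plate (top at 12 mm). Gap between lobes 47 mm at 58 mm radius. On top the grey hub plate, 68 mm across, to 56 mm, and its bolt, 20 mm across, to 64 mm above the bench.
- red_lobe (a point): the one red lobe of the star wheel (the other five are blue): point on its middle line 58 mm from the axis, 39 mm above the bench. It points in the fixture's +x when joint wheel is 0, and turns with the wheel.
- pointer_tip (a point): tip of the brass pointer fixed to the base plate, 71 mm from the wheel axis in the fixture's +x, 42 mm above the bench, on the side away from the robot. Behind it a brass post 14 x 18 mm, 81 to 95 mm from the axis, rises to 56 mm above the bench.
- fixture: index fixture standing loose on the bench, about 3 kg: green steel base plate 190 x 150 x 12 mm with wheel and pointer. Origin on the wheel axis at the underside; x towards the pointer, z up; the plate reaches from -80 to +110 mm in x and 75 mm either side in y. Turned up to 0.5 rad either way on the bench.
- spare_hub: bystander: spare aluminium hub plate, 68 mm across with a boss, 24 mm high, lying on the right of the fixture; origin under its centre
- wrench: bystander: steel wrench lying on the left of the fixture; origin under its middle
- screwdriver: bystander: screwdriver lying beyond the fixture; origin under its middle
- tape_measure: bystander: yellow tape measure 62 x 36 x 58 mm; origin under its centre
- spray_can: bystander: spray can 52 mm across, 160 mm high; origin under its centre
- tin: bystander: open steel tin 90 mm across, 60 mm high; origin under its centre
- mug: bystander: blue mug 80 mm across, 90 mm high; origin under its centre
There are look-alikes about, which are no part of the job. Leave any orange or pink look-alike of the fixture alone.

How it is judged:
On the way:
1. the wheel has come to rest in the click just before the pointer (red lobe one click, 60 degrees, short of it, within 9 degrees) (value of joint wheel between -1.1972 and -0.8972 rad and velocity of joint wheel between -0.2 and 0.2 rad/s), for 0.2 s.
At the end, for the whole second after the job is handed in: the red lobe rests at the brass pointer within 0.12 rad (7 degrees), wheel still; the fixture stands flat and still within 20 mm of where it was, and each bystander within 20 mm of where it was (value of joint wheel between -0.12 and 0.12 rad and velocity of joint wheel between -0.2 and 0.2 rad/s and angular speed of fixture below 0.05 rad/s and linear speed of fixture below 0.01 m/s and distance of each of fixture, spare_hub, wrench, screwdriver, tape_measure, spray_can, tin, mug from where it was at the start of the episode below 0.02 m and angle between fixture's own z axis and vertical below 0.03 rad); the robot touches nothing.
It fails at once if the red lobe is run past the pointer by more than about half a click (value of joint wheel above 0.5 rad).
It fails at once if the wheel is turned clockwise to its stop (value of joint wheel below -4.95 rad).
It fails at once if the fixture is lifted, tipped or shoved more than 20 mm along the bench (height (world z) of fixture above 0.008 m or angle between fixture's own z axis and vertical above 0.06 rad or distance of fixture from where it was at the start of the episode above 0.02 m).
It fails at once if the wheel or fixture is gripped or pressed hard (over 25 N) (contact force between the fingers and fixture above 25 N).
It fails at once if a bystander is moved more than 20 mm or lifted (distance of any of spare_hub, wrench, screwdriver, tape_measure, spray_can, tin, mug from where it was at the start of the episode above 0.02 m).
It also fails if it takes over 72 s, if anything falls off the work surface, if the arm or the gripper's body presses on something with over 40 N, if the wrist force passes 120 N, or if a joint passes its speed limit or range.

## Robot

A 6-joint arm with a two-finger parallel gripper is mounted at the origin on the work surface. World frame = base frame: x ahead of the robot, y to its left, z up, the work surface at z = 0. Lengths are in m, angles in rad, forces in N, time in s.
With the tool pointing down it reaches from about 0.3 to 0.85 m from the base axis. Payload 4.2 kg.
Tool frame: the origin (TCP) lies on the centre line of the jaws, within the pads' length; the fingertips stand bot.tip_reach ahead of it and the grasp point (between the pads) lies 8 mm behind it (bot.tip_reach is the distance from the TCP to the fingertips, in m); z points along the fingers, y is the line along which they close (so a half turn about z gives the same grasp; the last joint's range is limited). The gripper opens to 91 mm and grips with 3 to 60 N. Pads are 32 mm wide; open, the fingers measure 118 mm over their backs; the gripper's body (76 mm by 178 mm) begins 60 mm behind the grasp point.
Start: joints at [-1.273, 0.32, 1.565, -0, 1.257, -0.02], TCP at [0.18, -0.546, 0.225] pointing down, gripper open.
Joint ranges: [-3.11, 3.11], [-0.84, 2.01], [0.21, 2.61], [-1.34, 4.49], [0.05, 2.63], [-2.56, 2.56]. Speed limits (rad/s): [2.57, 2.57, 3.14, 3.14, 3.14, 3.14].

## Interface

Orientations are given as a unit quaternion [w, x, y, z].
In Python, from rig import bot gives the robot as it stands. The module is installed in compiled form; this text tells all that it offers.
- The arm moves only by the tool send_rows, never from a script. Its argument "motion" is a list of rows, each a list of 4 numbers: the shift along the world's x, y, z in m, then the turn about the world's z in degrees. In form: [[tx, ty, tz, turn], ...]. A call has exactly 5 rows; each row shifts and turns the commanded pose from where the row before left it; what a row does not reach is not made up. A row lasts 1/8 s, in which the tool goes at most 62.5 mm and 10.7 degrees, less where a joint would pass 70% of its speed; a pose out of reach is approached as far as the arm can. A call is refused whole if a number of a shift passes 0.0625 or a number of a turn 10.7, either way. A call with a gripper value outside its range is refused whole. "hand" is the closure in counts, from 0 (fully open) to 255 (shut), set as the call begins (left out, the last holds). The fingers move at their own pace and stop on an object; "newtons" is the grip in N (left out, the last holds). Time passes only in rows, so rows that do not move let the fingers close, or fill a call up. It gives the time, the measured TCP pose, the force, the opening and the grip force at its end, in the units of the state.
- bot.get_state(): the state, without advancing time (a new reading comes with each control period).
- bot.capture(name): name is "side" or "top" or "wrist"; returns (picture, depth): 384x512x3 uint8, red, green, blue; 384x512 float32, m along the optical axis (not along the pixel's ray), 0 where there is no reading.
- bot.camera_model(name): a dict with "fx", "fy", "cx", "cy" (pixels), "origin" and "attitude" of the camera in the world. Camera axes: x right, y up, looking along -z (the intrinsics and any distortion apply to the point x, -y, -z); pixel columns grow to the right and rows downward; lengths in m; the calibration is good to about 2 mm. A picture is of the moment at which its call begins: read the wrist's pose just before it. camera_model takes no time and is no camera call; for the wrist camera it gives the pose at the moment of the call.
- bot.hand_in(): hands the job in; it is judged then, once.
The state is a dict: "time_s": time; "qpos": joint angles; "qd": joint speeds; "joint_efforts": joint torques, N m; "ee_pos": TCP position; "tool_rot": TCP orientation; "wrist_force": force on the tool from outside, world axes, zero at the start; "wrist_torque": the same for the moment, N m; "gripper_width": opening from 0.0 (shut) to 1.0 (fully open); "gripper_force": force on a finger pad.
Only numpy, scipy, OpenCV 4.12 (cv2) and the standard library are available. Lean on these libraries where they do the work, as an engineer would, in place of code of your own. Each camera call takes 0.05 s, during which the arm holds its last target. There are 200 camera calls.

## Working session

There is one attempt and no reset: what is moved stays moved. The work goes in short steps, Python scripts to look and compute and a tool call to move; the robot and the scene stay as the last step left them, time stands still between calls to the robot, and variables do not carry over. Pictures are saved under pics/ and viewed, at most 10 in all, crops included, and the job is handed in when it is done.

Besides the shell and the picture viewer there is one more tool, called after ">>>" as name(argument=value, ...) on one line, values as JSON. send_rows: Moves the arm, as the interface text tells. Its arguments: {"type":"object","properties":{"motion":{"type":"array","items":{"type":"array","items":{"type":"number"}}},"hand":{"type":"number"},"newtons":{"type":"number"}},"required":["motion"]}

```bash
mkdir -p pics
cat > h.py <<'E'
from rig import bot
import numpy as np, cv2
from scipy.spatial.transform import Rotation as R
def world(cam,u,v,z=None,d=None):
    m=bot.camera_model(cam); q=np.array(m['attitude'],float)
    M=q if q.shape==(3,3) else R.from_quat(q[[1,2,3,0]]).as_matrix()
    r=M@np.array([(u-m['cx'])/m['fx'],-(v-m['cy'])/m['fy'],-1.])
    o=np.array(m['origin']); s=d if z is None else (z-o[2])/r[2]
    return o+s*r
E
python3 - <<'E'
from h import *
print(bot.tip_reach,bot.get_state()); print(bot.camera_model('top'))
a,d=bot.capture('top'); np.save('d.npy',d); cv2.imwrite('pics/a.png',cv2.resize(a[:,:,::-1],(800,600),interpolation=2)); cv2.imwrite('pics/raw.png',a[:,:,::-1])
E
```

```text
0.011 {'time_s': 0.0, 'qpos': array([-1.27299686e+00,  3.20276764e-01,  1.56571105e+00, -7.13268569e-06,
        1.25737439e+00, -1.99958274e-02]), 'qd': array([ 5.47624450e-04,  3.51068950e-04,  2.94990382e-04,  3.04172419e-06,
       -2.18141888e-04,  6.89151078e-04]), 'joint_efforts': array([-5.51196244e-04, -4.12463880e+01, -2.31978089e+01,  7.25805270e-02,
        4.56652581e-02, -1.57683462e-04]), 'ee_pos': array([ 0.17952672, -0.54573124,  0.22411652]), 'tool_rot': array([-8.75783068e-04,  9.87401747e-01,  1.58230865e-01, -1.25860910e-04]), 'wrist_force': array([0.41426289, 0.26572757, 0.40997156]), 'wrist_torque': array([ 0.01667213, -0.01528625,  0.01124725]), 'gripper_force': 0.0, 'gripper_width': 1.0009218473369974}
{'fx': 441.74541499542966, 'fy': 441.74541499542966, 'cx': 258.70390844974855, 'cy': 192.91679928905202, 'origin': array([ 0.4720198 , -0.03648618,  1.39809903]), 'attitude': array([-0.69670991, -0.03386463,  0.02326669,  0.71617536])}
```

View pics/a.png

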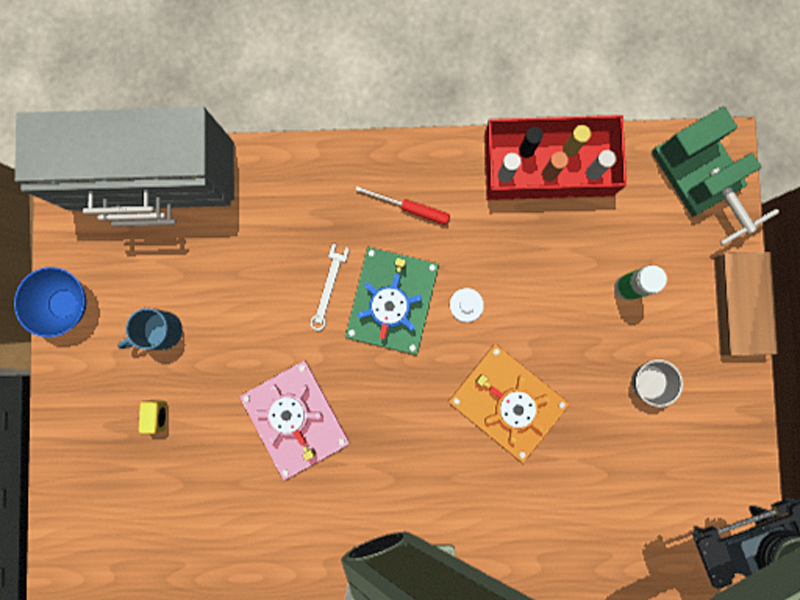

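The green fixture is at about (390,305). Its pointer is at the top (400,264) and the red lobe at the bottom (384,332), so the wheel is near -π. The pink and orange look-alikes are below it. Next is a closer crop.

Run:
```python
import cv2
a=cv2.imread('pics/raw.png')[145:240,190:320]
cv2.imwrite('pics/b.png',cv2.resize(a,None,fx=6,fy=6,interpolation=2))
```

```text
(no output)
```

View pics/b.png

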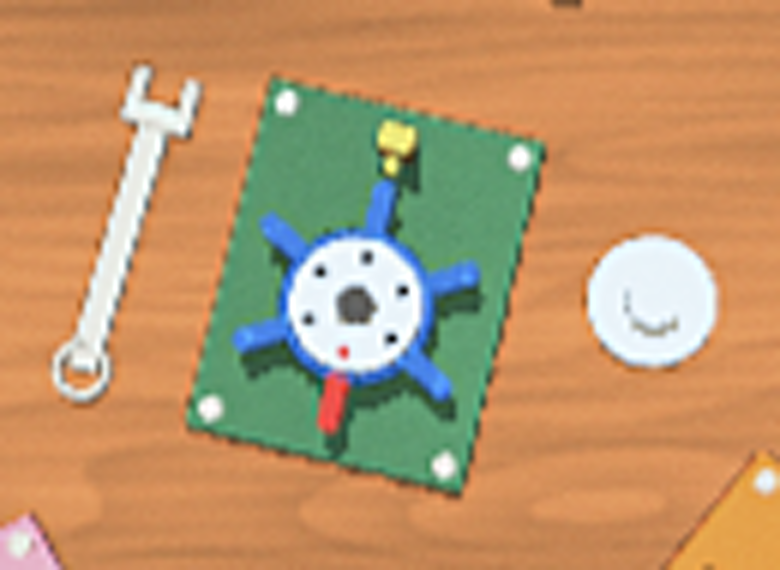

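The crop shows the bolt at (355,305), the pointer-side lobe tip at (387,183), the red lobe tip at (328,430) and the plate corners. So the wheel needs three clicks. I'll push the robot-side lobe with the closed fingers along the fixture's -y. The fingers will overlap only the outer 16 mm of the lobe, so they can't push it too far.

Run:
```python
from h import *
f=lambda u,v,z: world('top',190+(u+.5)/6-.5,145+(v+.5)/6-.5,z)[:2]
c=f(355,305,.064); p=f(387,181,.048); r=f(328,432,.048)
print(c,p,r,(p+r)/2)
co=[f(*x,.012) for x in((272,77),(546,143),(461,494),(188,429))]
m=sum(co)/4; e=(co[0]+co[1]-co[2]-co[3])/2; L=np.linalg.norm(e); e/=L
for n,w in(('corners',e),('lobes',p-r)): print(n,np.degrees(np.arctan2(w[1],w[0])))
print(L, m-.015*e)
ctr=(c+(p+r)/2+m-.015*e)/3; n=np.array([-e[1],e[0]])
print('ctr',ctr)
for cc in(-.020,.048): # front face c along -n ; tcp 13.5mm behind, v=66
    print(cc, ctr-.066*e-n*(cc-.0135))
```

```text
[0.57360331 0.01242602] [ 0.63811748 -0.00500159] [0.5103826  0.02838832] [0.57425004 0.01169336]
corners -14.943913711017112
lobes -14.649329894865902
0.19027764007115683 [0.57353147 0.01178308]
ctr [0.57379494 0.01196749]
-0.02 [0.5186659  0.06135412]
0.048 [ 0.50113051 -0.00434603]
```

>>> send_rows(motion=[[0.0226, 0.0405, 0, -2.2], [0.0226, 0.0405, 0, -2.2], [0.0226, 0.0405, 0, -2.2], [0.0226, 0.0405, 0, -2.2], [0.0226, 0.0405, 0, -2.2]], hand=255, newtons=5)

```text
time_s: 0.68
ee_pos: [0.293, -0.3421, 0.2245]
tool_rot: [-0.0, 0.998, 0.062, -0.0]
wrist_force: [1.5, 0.1, -0.4]
gripper_width: 0.483
gripper_force: 0.0
```

>>> send_rows(motion=[[0.0226, 0.0405, 0, -2.2], [0.0226, 0.0405, 0, -2.2], [0.0226, 0.0405, 0, -2.2], [0.0226, 0.0405, 0, -2.2], [0.0226, 0.0405, 0, -2.2]])

```text
time_s: 1.3
ee_pos: [0.4059, -0.1397, 0.2247]
tool_rot: [-0.0, 0.999, -0.034, -0.0]
wrist_force: [1.1, -0.2, -0.7]
gripper_width: 0.006
gripper_force: 0.0
```

>>> send_rows(motion=[[0.0226, 0.0405, 0, -2.2], [0.0226, 0.0405, 0, -2.2], [0.0226, 0.0405, 0, -2.2], [0.0226, 0.0405, 0, -2.2], [0.0226, 0.0405, 0, -2.2]])

```text
time_s: 1.92
ee_pos: [0.5189, 0.0627, 0.2245]
tool_rot: [0.0, 0.992, -0.129, -0.0]
wrist_force: [0.1, -1.0, 0.3]
gripper_width: 0.006
gripper_force: 0.0
```

>>> send_rows(motion=[[0, 0, -0.03, 0], [0, 0, -0.04, 0], [0, 0, -0.04, 0], [0, 0, -0.03, 0], [0, 0, 0, 0]])

```text
time_s: 2.55
ee_pos: [0.5165, 0.0611, 0.0827]
tool_rot: [0.001, 0.992, -0.129, -0.003]
wrist_force: [1.1, 0.5, 0.2]
gripper_width: 0.003
gripper_force: 0.0
```

Run:
```python
from h import *
print(bot.get_state()['ee_pos'])
a,d=bot.capture('wrist'); b,_=bot.capture('side')
cv2.imwrite('pics/c.png',np.hstack([cv2.resize(x[:,:,::-1],(400,300),interpolation=3) for x in(a,b)]))
```

```text
[0.51652066 0.06109129 0.08265604]
```

View pics/c.png

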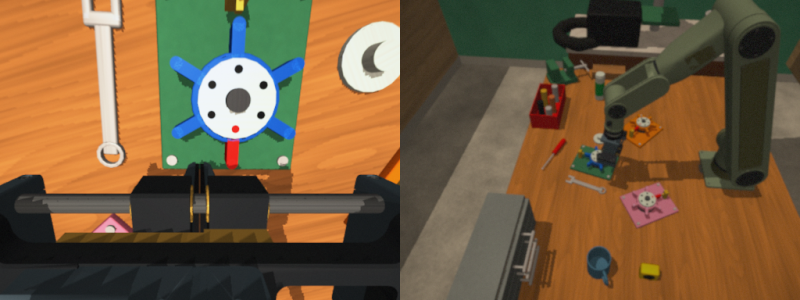

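Wrist view: the closed fingers at (200,180) sit about 33 mm left of the red lobe (232,152), as planned. Lowering beside the lobe and then sweeping.

>>> send_rows(motion=[[0.002, 0, -0.01, 0], [0.001, 0, -0.012, 0], [0, 0, -0.012, 0], [0, 0, 0, 0], [0, 0, 0, 0]])

```text
time_s: 3.28
ee_pos: [0.5218, 0.0613, 0.0509]
tool_rot: [0.0, 0.992, -0.129, -0.0]
wrist_force: [0.0, 0.6, 0.3]
gripper_width: 0.008
gripper_force: 0.0
```

>>> send_rows(motion=[[-0.0021, -0.0077, 0, 0], [-0.0021, -0.0077, 0, 0], [-0.0021, -0.0077, 0, 0], [-0.0021, -0.0077, 0, 0], [-0.0021, -0.0077, 0, 0]])

```text
time_s: 3.9
ee_pos: [0.5116, 0.0222, 0.0512]
tool_rot: [0.0, 0.992, -0.129, 0.001]
wrist_force: [0.4, 2.3, -0.4]
gripper_width: 0.001
gripper_force: 0.7
```

Run:
```python
from h import *
a,d=bot.capture('wrist')
cv2.imwrite('pics/d.png',a[:,:,::-1])
```

```text
(no output)
```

View pics/d.png

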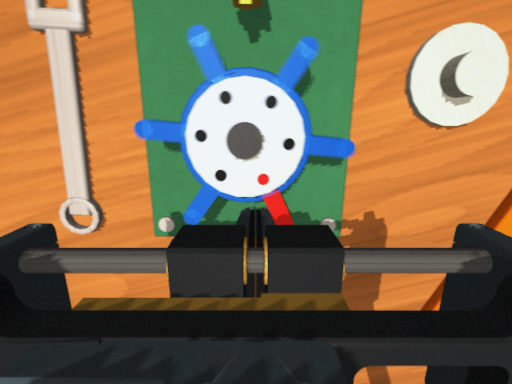

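The red lobe is at (278,210), pushed about 25° anticlockwise at 2.3 N. The fixture hasn't moved. Continuing the sweep.

>>> send_rows(motion=[[-0.0021, -0.0077, 0, 0], [-0.0021, -0.0077, 0, 0], [-0.0021, -0.0077, 0, 0], [-0.0021, -0.0077, 0, 0], [-0.0021, -0.0077, 0, 0]])

```text
time_s: 4.58
ee_pos: [0.5005, -0.0163, 0.051]
tool_rot: [0.0, 0.992, -0.129, -0.0]
wrist_force: [0.1, -0.4, 0.1]
gripper_width: 0.004
gripper_force: 0.0
```

>>> send_rows(motion=[[0, 0, 0.02, 0], [0, 0, 0.02, 0], [0, 0, 0, 0], [0, 0, 0, 0], [0, 0, 0, 0]])

```text
time_s: 5.2
ee_pos: [0.5, -0.0157, 0.0901]
tool_rot: [0.0, 0.992, -0.129, -0.001]
wrist_force: [1.0, -0.0, 0.5]
gripper_width: 0.003
gripper_force: 0.0
```

Run:
```python
from h import *
a,d=bot.capture('wrist')
cv2.imwrite('pics/e.png',a[:,:,::-1])
```

```text
(no output)
```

View pics/e.png

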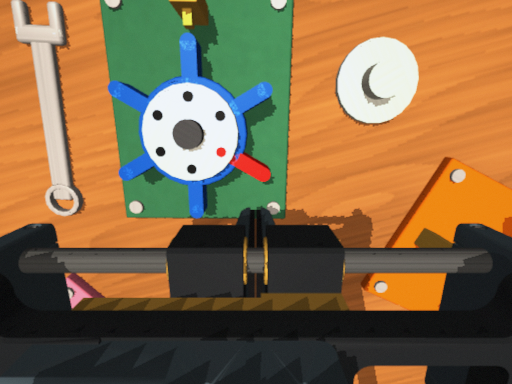

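The first click worked: the red lobe is now at (250,168), 60° further on, and the wheel is aligned. Repeating for the second click.

>>> send_rows(motion=[[0.007, 0.0257, 0, 0], [0.007, 0.0257, 0, 0], [0.007, 0.0257, 0, 0], [0, 0, -0.02, 0], [0, 0, -0.019, 0]])

```text
time_s: 5.88
ee_pos: [0.5215, 0.0619, 0.0511]
tool_rot: [0.0, 0.992, -0.128, -0.0]
wrist_force: [-0.9, 0.4, 0.1]
gripper_width: 0.007
gripper_force: 0.0
```

>>> send_rows(motion=[[0, 0, 0, 0], [-0.0021, -0.0077, 0, 0], [-0.0021, -0.0077, 0, 0], [-0.0021, -0.0077, 0, 0], [-0.0021, -0.0077, 0, 0]])

```text
time_s: 6.5
ee_pos: [0.5138, 0.0303, 0.0525]
tool_rot: [-0.0, 0.992, -0.129, 0.001]
wrist_force: [1.4, 3.1, 0.5]
gripper_width: 0.004
gripper_force: 1.3
```

>>> send_rows(motion=[[-0.0021, -0.0077, 0, 0], [-0.0021, -0.0077, 0, 0], [-0.0021, -0.0077, 0, 0], [-0.0021, -0.0077, 0, 0], [-0.0021, -0.0077, 0, 0]])

```text
time_s: 7.12
ee_pos: [0.5025, -0.0086, 0.0519]
tool_rot: [0.0, 0.992, -0.129, -0.0]
wrist_force: [0.0, -0.0, -0.7]
gripper_width: 0.003
gripper_force: 0.0
```

>>> send_rows(motion=[[-0.0021, -0.0077, 0, 0], [0, 0, 0.02, 0], [0, 0, 0.02, 0], [0, 0, 0, 0], [0, 0, 0, 0]])

```text
time_s: 7.75
ee_pos: [0.5001, -0.0157, 0.0914]
tool_rot: [0.0, 0.992, -0.129, -0.001]
wrist_force: [0.9, 0.3, -0.4]
gripper_width: 0.005
gripper_force: 0.0
```

Run:
```python
from h import *
a,d=bot.capture('wrist')
cv2.imwrite('pics/f.png',a[:,:,::-1])
```

```text
(no output)
```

View pics/f.png

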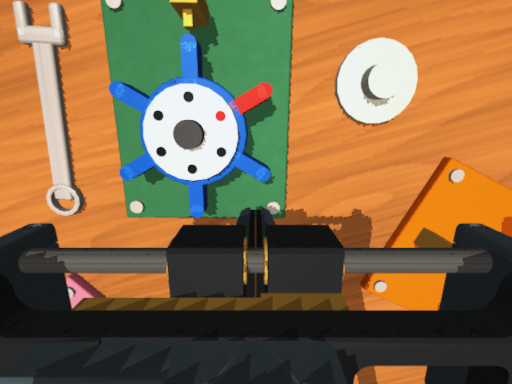

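The red lobe is at (253,97), one click short of the pointer (188,12), and has settled. One more sweep.

>>> send_rows(motion=[[0.007, 0.0257, 0, 0], [0.007, 0.0257, 0, 0], [0.007, 0.0257, 0, 0], [0, 0, -0.02, 0], [0, 0, -0.019, 0]])

```text
time_s: 8.43
ee_pos: [0.5212, 0.0619, 0.0516]
tool_rot: [0.0, 0.992, -0.128, -0.001]
wrist_force: [0.4, -0.5, -0.0]
gripper_width: 0.006
gripper_force: 0.0
```

>>> send_rows(motion=[[0, 0, 0, 0], [-0.0021, -0.0077, 0, 0], [-0.0021, -0.0077, 0, 0], [-0.0021, -0.0077, 0, 0], [-0.0021, -0.0077, 0, 0]])

```text
time_s: 9.05
ee_pos: [0.5137, 0.0304, 0.0535]
tool_rot: [-0.0, 0.992, -0.129, 0.001]
wrist_force: [0.9, 2.5, -0.1]
gripper_width: 0.009
gripper_force: 1.3
```

>>> send_rows(motion=[[-0.0021, -0.0077, 0, 0], [-0.0021, -0.0077, 0, 0], [-0.0021, -0.0077, 0, 0], [-0.0021, -0.0077, 0, 0], [-0.0021, -0.0077, 0, 0]])

```text
time_s: 9.68
ee_pos: [0.5025, -0.0085, 0.0529]
tool_rot: [0.0, 0.992, -0.129, -0.0]
wrist_force: [0.6, 0.5, 0.7]
gripper_width: 0.009
gripper_force: 0.0
```

>>> send_rows(motion=[[-0.0021, -0.0077, 0, 0], [0, 0, 0.02, 0], [0, 0, 0.02, 0], [0, 0, 0.02, 0], [0, 0, 0, 0]])

```text
time_s: 10.3
ee_pos: [0.5017, -0.0158, 0.1142]
tool_rot: [-0.0, 0.992, -0.129, 0.002]
wrist_force: [-0.3, -0.9, 0.0]
gripper_width: 0.007
gripper_force: 0.0
```

Run:
```python
from h import *
a,d=bot.capture('wrist')
cv2.imwrite('pics/g.png',a[:,:,::-1])
```

```text
(no output)
```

View pics/g.png

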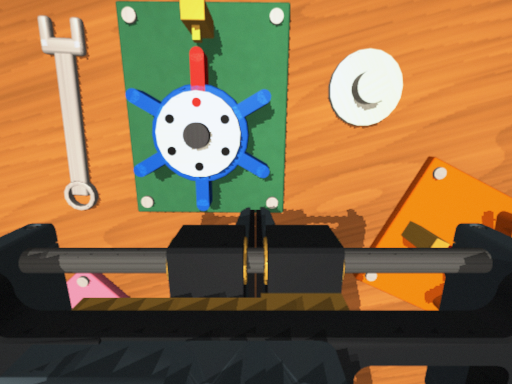

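The red lobe (197,65) stands at the brass pointer (196,33), and the tool is clear of everything.

```bash
python3 -c "
from rig import bot
print(bot.hand_in())"
```

```text
the job is handed in; nothing more can be done
None
```

The wheel was turned three clicks anticlockwise, settling in each, and its red lobe now rests at the brass pointer; the last picture shows the tool clear and the fixture unmoved, and the job is handed in (no verdict came back).

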